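# Open the drive bay and show the SSD sled

### The job

Lift the loosened brass collar off the stud in front of the drive bay and thread it onto the red keeper post, fully down on its base, then let it go. Next swing the bay's cover flap up until it stands upright or further, and leave it there. Draw the blue drive sled up out of its slot and finish still holding it in the gripper, upright and still above the middle of the green mat, at least 100 mm clear of it, leaving the grey blanks and the other things where they are.

Things in the scene. Friction and masses are not known exactly. Their poses are not given: they have to be found in the camera images.
- bay: Silver sheet-metal drive bay, fixed, open on top under the flap: 140 (its x) by 174 (its y) by 110 mm high, walls and floor 5 mm. Origin: centre of its underside; x points from the front (stud side) to the hinge side, z up. Three slots along x, at y = -38, 0, +38 mm, hold upright plates between pairs of black end ribs (13 mm channel, top 65 mm above the bench).
- stud_tip (a point): Top of the upright steel stud, 10 mm diameter, in front of the bay (bay x = -92.5, y = 0 mm), 140 mm above the bench.
- flap (a joint): Angle of the bay's cover flap (rad): 0 closed, grows as the front edge rises, 1.57 upright, stop at 1.9. Hinge along the bay's y at its far upper edge. Plate 140 by 174 by 4 mm, 0.25 kg; the stiff hinge holds it at any angle (2 to 6 N at the handle bar). A fork 26 mm wide sticks out 45 mm in front, around the stud; its top is 114 mm above the bench.
- flap_bar (a point): Middle of the flap's black round handle bar: 10 mm diameter, 100 mm long, along the bay's y, on two 8 mm posts 45 mm either side. Flap closed: 115 mm in front of the hinge line, 149 mm above the bench (30 mm clear gap under it). Its position swings about point flap_hinge and its axes turn with the flap.
- flap_hinge (a point): Middle of the flap's hinge line, 110 mm above the bench; its axes turn with the flap.
- collar: Brass thumb collar, a ring of 36 mm outer diameter, 16 mm bore, 34 mm high, 75 g. Origin: centre of its underside. It starts loose over the stud, resting on the flap's fork 114 mm above the bench; the stud reaches 26 mm up into it.
- stand: Keeper post, fixed on the bench: red round base 80 mm diameter and 15 mm high with an upright steel post of 10 mm diameter in its centre, tapered tip 60 mm above the bench. Origin: centre of the base's underside. It may stand on either side of the bay.
- sled: Blue SSD sled hidden under the flap, 90 to 180 g, standing on the bay's floor in any of the three slots: plate 118 (its x) by 10 (its y) by 70 mm high, plus a pull tab 30 wide, 10 thick, 25 mm tall in the middle of its top edge; 95 mm in all. Silver and white panels. Origin: centre of its lower edge; x along the slot, z up. 1.5 mm play each side.
- mat: Green inspection mat with white lines, fixed flat on the bench, 140 by 140 by 3 mm. Origin: centre of its underside. It lies on the side of the bay that the keeper post does not take.
- blank1: Grey blank plate in one of the slots: 118 by 10 by 45 mm high, no tab. Origin: centre of its lower edge. Stays in its slot.
- blank2: Second grey blank plate, same size; stays in its slot.
- fan: Loose transparent green case fan lying flat, 120 by 120 by 25 mm. Origin: centre of its underside. Bystander.
- harddrive: Loose silver hard drive, 147 by 101 by 26 mm. Origin: centre of its underside. Bystander.
- meter: Loose orange multimeter lying on its back, 80 by 165 by 34 mm. Origin: centre of its underside. Bystander.
Things that resemble listed ones, but are neither listed nor needed, are in the scene too. There is more than one size of the mat; the one meant has the size given above. Several things have the shape of the collar; the one meant has the colours described above.

How it is judged:
On the way, in this order (a step that is already met when the one before it is completed fails the run):
1. the collar sits on the keeper post, down on its base, and is let go (horizontal distance between collar and stand below 0.007 m and height (world z) of collar below 0.021 m and angle between collar's own z axis and vertical below 0.2 rad and contact force between collar and the fingers below 0.1 N), for 0.2 s.
2. the flap stands upright or further (value of joint flap above 1.4 rad), for 0.2 s.
3. the sled is drawn out of the bay, above its rim, held by the fingers (z of sled in the frame of bay above 0.11 m and contact force between sled and the fingers above 0.3 N), for 0.1 s.
At the end, for the whole second after the job is handed in: Collar on the keeper post (within 7 mm of its axis, 6 mm of its base, let go); flap at 1.4 rad or more; the fingers hold the sled still (under 0.03 m/s), its origin within 50 mm of the mat's centre across, at least 95 mm above the bench, tilted under 0.2 rad (all of step 1 and value of joint flap above 1.4 rad and horizontal distance between sled and mat below 0.05 m and height (world z) of sled above 0.095 m and angle between sled's own z axis and vertical below 0.2 rad and linear speed of sled below 0.03 m/s and contact force between sled and the fingers above 0.3 N); the arm keeps its last pose, push and grip.
It fails at once if a bystander or a blank is moved more than 30 mm (distance of any of fan, harddrive, meter, blank1, blank2 from where it was at the start of the episode above 0.03 m).
It also fails if it takes over 72 s, if anything falls off the work surface, if the arm or the gripper's body presses on something with over 40 N, if the wrist force passes 120 N, or if a joint passes its speed limit or range.

### The arm

A 6-joint arm with a two-finger parallel gripper is mounted at the origin on the work surface. World frame = base frame: x ahead of the robot, y to its left, z up, the work surface at z = 0. Lengths are in m, angles in rad, forces in N, time in s.
With the tool pointing down it reaches from about 0.375 to 0.9 m from the base axis. Payload 3.1 kg.
Tool frame: the origin (TCP) lies at the very end of the fingers, on their centre line; the grasp point (between the pads) lies 19 mm behind it; z points along the fingers, y is the line along which they close (so a half turn about z gives the same grasp; the last joint's range is limited). The gripper opens to 87 mm and grips with 3 to 60 N. Pads are 19 mm wide; open, the fingers measure 117 mm over their backs; the gripper's body (75 mm by 190 mm) begins 51 mm behind the grasp point.
Start: joints at [-1.431, 0.527, 1.433, -0, 1.181, -0.178], TCP at [0.196, -0.593, 0.223] pointing down, gripper open.
Joint ranges: [-3.08, 3.08], [-0.75, 2.2], [0.22, 2.44], [-1.43, 4.57], [0, 2.65], [-2.85, 2.85]. Speed limits (rad/s): [2.79, 2.79, 3.14, 3.14, 3.14, 3.14].

### API

Orientations are given as a unit quaternion [x, y, z, w].
In Python, from rig import status, viewer, robot gives the robot as it stands.
- The arm moves only by the tool arm_command, never from a script. Its arguments are lists of equal length, an entry for each row: "delta_rot": the turn, a rotation vector about the tool's x, y, z in degrees, a list of three; "delta_pos": the shift along the tool's x, y, z in m, a list of three; "gripper": the closure, from -1 (fully open) to 1 (shut). In form: {"delta_rot": [[rx, ry, rz], ...], "delta_pos": [[dx, dy, dz], ...], "gripper": [gripper, ...]}. A call has 1 to 12 rows; each row is the pose to reach, as a shift and turn from the pose commanded when the call began, along the tool's axes at that moment; what a row does not reach only later rows make up. A row lasts 1/12 s, in which the tool goes at most 41.7 mm and 7.16 degrees, less where a joint would pass 70% of its speed; a pose out of reach is approached as far as the arm can. A call with a gripper value outside its range is refused whole. The fingers move at their own pace and stop on an object; "grip_force" is the grip in N (left out, the last holds). Time passes only in rows, so rows that repeat a pose let the fingers close. It gives the time, the measured TCP pose, the force, the opening and the grip force at its end, in the units of the state.
- status.get_obs(): the state, without advancing time (a new reading comes with each control period).
- viewer.camera(name): name is "scene" or "top" or "wrist"; returns a dict with "pixels" (480x640x3 uint8, blue, green, red), "fx", "fy", "cx", "cy" (pixels), "pose" (4x4, takes a point from camera to world coordinates); the wrist camera has in their place "mount" (4x4, takes a point from camera to tool coordinates, whose origin is the TCP and whose axes are the flange's). Camera axes: x right, y down, z forward; pixel columns grow to the right and rows downward; lengths in m; the calibration is good to about 2 mm. A picture is of the moment at which its call begins: read the wrist's pose just before it. There is no depth.
- robot.hand_in(): hands the job in; it is judged then, once.
The state is a dict: "time": time; "q": joint angles; "joint_velocities": joint speeds; "joint_torque": joint torques, N m; "position": TCP position; "tool_rot": TCP orientation; "ft_force": force on the tool from outside, world axes, zero at the start; "moment": the same for the moment, N m; "grip_width": finger opening in m; "grip_force": force on a finger pad.
Only numpy, scipy, OpenCV 4.12 (cv2) and the standard library are available. Lean on these libraries where they do the work, as an engineer would, in place of code of your own. Each camera call takes 0.05 s, during which the arm holds its last target. There are 200 camera calls.

## Working session

There is one attempt and no reset: what is moved stays moved. The work goes in short steps, Python scripts to look and compute and a tool call to move; the robot and the scene stay as the last step left them, time stands still between calls to the robot, and variables do not carry over. Pictures are saved under pics/ and viewed, at most 10 in all, crops included, and the job is handed in when it is done.

Besides the shell and the picture viewer there is one more tool, called after "Emit:" by a JSON object that holds its "name" and its "arguments", one argument or row to a line. arm_command: Moves the arm, as the interface text tells. Its arguments: {"type":"object","properties":{"delta_rot":{"type":"array","items":{"type":"array","items":{"type":"number"}}},"delta_pos":{"type":"array","items":{"type":"array","items":{"type":"number"}}},"gripper":{"type":"array","items":{"type":"number"}},"grip_force":{"type":"number"}},"required":["delta_rot","delta_pos","gripper"]}

```bash
mkdir -p pics && python3 - <<'E'
from rig import status, viewer
import cv2,numpy as np
print(status.get_obs())
for n in ["scene","top"]:
    c=viewer.camera(n); cv2.imwrite(f"pics/{n}0.png",c["pixels"]); print(n,c["fx"],c["fy"],c["cx"],c["cy"],np.round(c["pose"],4).tolist())
E
```

```text
{'time': 0.0, 'q': array([-1.43052832e+00,  5.28488594e-01,  1.43392834e+00, -4.91997961e-06,
        1.18136950e+00, -1.78493687e-01]), 'joint_velocities': array([ 8.62966382e-05, -1.10505859e-03, -1.51134656e-03,  6.79589382e-04,
       -1.56172764e-03, -5.12531825e-04]), 'joint_torque': array([ 8.98497728e-04, -4.40037811e+01, -1.76589292e+01,  6.34015328e-02,
        5.84775140e-02, -1.65675478e-04]), 'position': array([ 0.19579434, -0.592759  ,  0.22154957]), 'tool_rot': array([ 9.87324994e-01,  1.58707763e-01,  1.86890318e-05, -1.09673253e-03]), 'ft_force': array([0.4013504 , 0.492526  , 0.14508187]), 'moment': array([ 0.01692444, -0.00495343,  0.02969925]), 'grip_force': 0.0, 'grip_width': 0.08699290003355228}
scene 445.828761852239 445.828761852239 316.9107238961544 235.56385711191467 [[0.4291, 0.5728, -0.6984, 1.1661], [0.9032, -0.2671, 0.3359, -0.3162], [0.0059, -0.775, -0.632, 0.7427], [0.0, 0.0, 0.0, 1.0]]
top 615.1953907657995 615.1953907657995 321.9344120477528 236.6730692257976 [[0.0142, -0.9874, 0.1579, 0.2542], [-0.9999, -0.0145, -0.0011, -0.002], [0.0034, -0.1579, -0.9875, 1.4978], [0.0, 0.0, 0.0, 1.0]]
```

View pics/scene0.png

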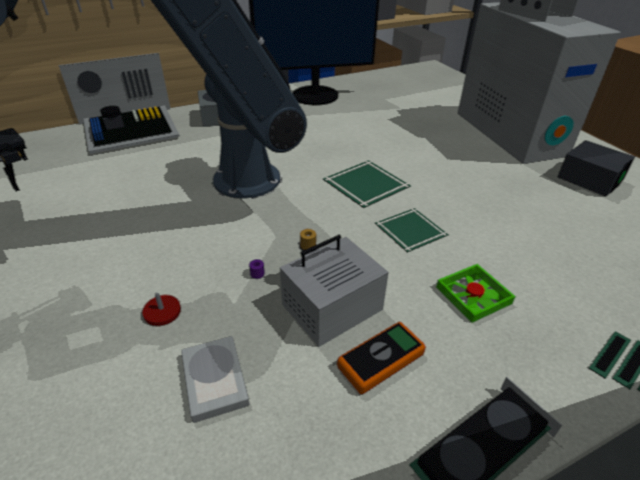

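View pics/top0.png

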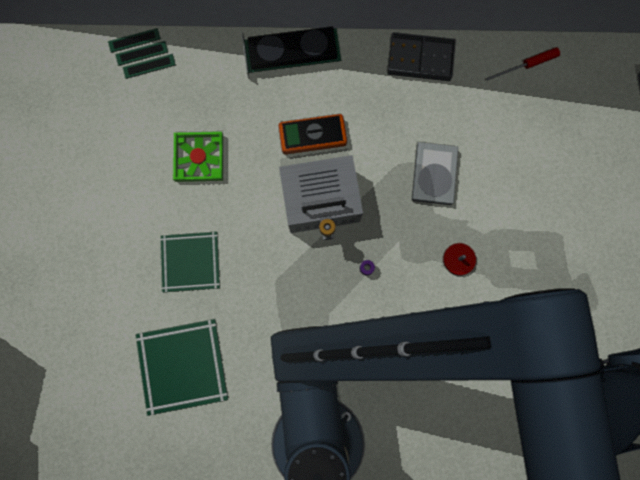

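The scene view shows the brass collar on its stud at (308,238), the bay at (333,288), the stand at (160,308) and the small mat at (411,229). In the top view they are at (327,227), (320,193), (460,260) and (190,262). The small mat is about 57 px wide, which matches 140 mm. I'll enlarge both for precise pixels.

```bash
python3 - <<'E'
import cv2,numpy as np
t=cv2.imread("pics/top0.png"); s=cv2.imread("pics/scene0.png")
a=cv2.resize(t[145:295,270:490],None,fx=3.6,fy=3.6,interpolation=cv2.INTER_CUBIC)[:540]
cv2.imwrite("pics/topc.png",a)
b=cv2.resize(s[220:345,135:395],None,fx=3,fy=3,interpolation=cv2.INTER_CUBIC); cv2.imwrite("pics/scenec.png",b)
E
cat > h.py <<'E'
import numpy as np, cv2
from scipy.spatial.transform import Rotation as R
K={"scene":(445.8288,316.91,235.564,np.array([[0.4291,0.5728,-0.6984,1.1661],[0.9032,-0.2671,0.3359,-0.3162],[0.0059,-0.775,-0.632,0.7427]])),
"top":(615.1954,321.934,236.673,np.array([[0.0142,-0.9874,0.1579,0.2542],[-0.9999,-0.0145,-0.0011,-0.002],[0.0034,-0.1579,-0.9875,1.4978]]))}
def ray(c,u,v):
    f,cx,cy,P=K[c] if isinstance(c,str) else c
    d=P[:,:3]@np.array([(u-cx)/f,(v-cy)/f,1]); return P[:,3],d/np.linalg.norm(d)
def atz(c,u,v,z):
    o,d=ray(c,u,v); return o+d*(z-o[2])/d[2]
def tri(*rs):
    A=0;b=0
    for o,d in rs:
        M=np.eye(3)-np.outer(d,d); A=A+M; b=b+M@o
    x=np.linalg.solve(A,b); return x,[np.linalg.norm((np.eye(3)-np.outer(d,d))@(x-o)) for o,d in rs]
def proj(c,p):
    f,cx,cy,P=K[c] if isinstance(c,str) else c
    q=P[:,:3].T@(np.array(p)-P[:,3]); return np.array([cx+f*q[0]/q[2],cy+f*q[1]/q[2]])
E
```

```text
(no output)
```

View pics/topc.png

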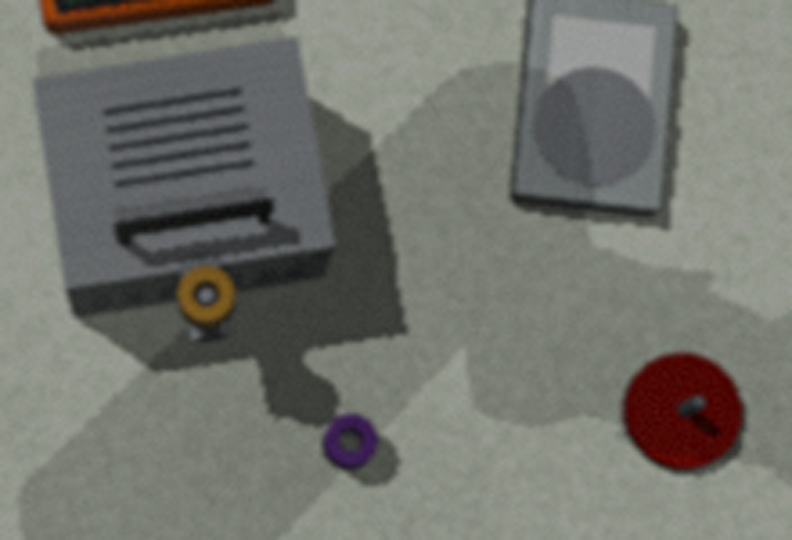

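View pics/scenec.png

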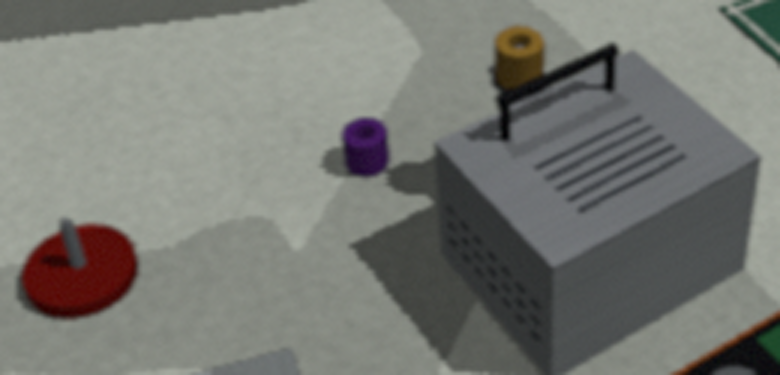

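The top crop shows the flap corners at (35,80), (299,40), (334,246) and (70,290). The collar centre is at (207,292), the bar runs (118,230) to (272,207), and the stand base is centred at (684,409) with its tip at about (700,400). In the scene crop the collar is at (521,38), the bar ends at (503,97) and (615,48), and the stand tip at (66,222).

```bash
python3 - <<'E'
from h import *
np.set_printoptions(precision=4,suppress=True)
T=lambda u,v:("top",270+u/3.6,145+v/3.6); S=lambda u,v:("scene",135+u/3,220+v/3)
def pr(n,a,b): print(n,*tri(ray(*a),ray(*b)))
pr("collar top",T(207,292),S(521,38))
pr("barL",T(118,230),S(615,48));pr("barR",T(272,207),S(503,97))
pr("tip",T(700,400),S(66,222))
c=[]
for n,a,b in [("farL",T(35,80),S(758,157)),("farR",T(299,40),S(553,265)),("nearR",T(334,246),S(436,148)),("nearL",T(70,290),S(632,53))]:
    pr(n,a,b); c.append(atz(*a,.114)); print(c[-1])
print("flap ctr",np.mean(c,0), np.degrees([np.arctan2(*(c[i]-c[j])[1::-1]) for i,j in((0,3),(1,2))]))
print("base top",atz(*T(684,409),.015),atz(*S(80,268),.015))
print("mat",np.mean([atz("top",u,v,.003) for u,v in((161,235),(218,232),(219,290),(163,292))],0))
for n,p in dict(fan=(199,156),hd=(437,174),meter=(314,133),purple=(367,268)).items(): print(n,atz("top",*p,.025))
o=R.from_quat([0.98732,0.1587,0,-.0011]).as_matrix();print(o)
E
```

```text
collar top [ 0.4943 -0.0142  0.1498] [np.float64(0.0014834257196883476), np.float64(0.0014834257196883224)]
barL [0.5325 0.0412 0.1498] [np.float64(0.0011065469128442578), np.float64(0.0011065469128442328)]
barR [ 0.5484 -0.0531  0.1519] [np.float64(0.0023126027977790455), np.float64(0.0023126027977790494)]
tip [ 0.443  -0.339   0.0588] [np.float64(0.0013739449085298908), np.float64(0.0013739449085298694)]
farL [0.6377 0.0973 0.1131] [np.float64(0.0006774925745791282), np.float64(0.0006774925745790665)]
[0.6371 0.0967 0.114 ]
farR [ 0.6668 -0.0717  0.1148] [np.float64(0.001632845778051462), np.float64(0.0016328457780513711)]
[ 0.6664 -0.0733  0.114 ]
nearR [ 0.5325 -0.0957  0.1086] [np.float64(0.0011562229498448845), np.float64(0.0011562229498448388)]
[ 0.531  -0.0964  0.114 ]
nearL [0.5014 0.0728 0.111 ] [np.float64(0.0017435618532256419), np.float64(0.0017435618532256226)]
[0.5001 0.071  0.114 ]
flap ctr [ 0.5837 -0.0005  0.114 ] [10.5932  9.695 ]
base top [ 0.4423 -0.3397  0.015 ] [ 0.4472 -0.338   0.015 ]
mat [0.4257 0.3171 0.003 ]
fan [0.6874 0.3034 0.025 ]
hd [ 0.6504 -0.2852  0.025 ]
meter [0.751  0.0198 0.025 ]
purple [ 0.415  -0.1131  0.025 ]
[[ 0.9496  0.3134 -0.0003]
 [ 0.3134 -0.9496  0.0022]
 [ 0.0003 -0.0022 -1.    ]]
```

Emit:
{"name": "arm_command", "arguments": {
  "delta_rot": [
    [0, 0, 8.2],
    [0, 0, 8.2],
    [0, 0, 8.2],
    [0, 0, 8.2],
    [0, 0, 8.2],
    [0, 0, 8.2],
    [0, 0, 8.2],
    [0, 0, 8.2],
    [0, 0, 8.2],
    [0, 0, 8.2],
    [0, 0, 8.2],
    [0, 0, 8.2]
  ],
  "delta_pos": [
    [0.464, -0.455, 0],
    [0.464, -0.455, 0],
    [0.464, -0.455, 0],
    [0.464, -0.455, 0],
    [0.464, -0.455, 0],
    [0.464, -0.455, 0],
    [0.464, -0.455, 0],
    [0.464, -0.455, 0],
    [0.464, -0.455, 0],
    [0.464, -0.455, 0],
    [0.464, -0.455, 0],
    [0.464, -0.455, 0]
  ],
  "gripper": [-1, -1, -1, -1, -1, -1, -1, -1, -1, -1, -1, -1]
}}

```text
time: 1.1
position: [0.4255, -0.1471, 0.2225]
tool_rot: [0.996, 0.088, -0.0, -0.0]
ft_force: [1.5, -0.9, -0.0]
grip_width: 0.0871
grip_force: 0.0
```

```bash
cat > rel.py <<'E'
# python3 rel.py x y z yaw pitch : delta from the current pose (pitch = tool z leaned towards +x of its yaw), and current state
import sys; from h import *; from rig import status
o=status.get_obs(); Rc=R.from_quat(o["tool_rot"]); np.set_printoptions(precision=4,suppress=True)
print("t",round(o["time"],2),"pos",o["position"],"q",o["q"],"F",o["ft_force"],"w",round(o["grip_width"],4),round(o["grip_force"],2))
x=Rc.as_matrix()[:,0]; zt=Rc.as_matrix()[:,2]; print("yaw",np.degrees(np.arctan2(x[1],x[0])),"z",zt)
if len(sys.argv)>4:
    a=list(map(float,sys.argv[1:]))+[0]
    Rt=R.from_euler('z',a[3],degrees=True)*R.from_euler('x',180,degrees=True)*R.from_euler('y',a[4],degrees=True)
    print("Rt z",Rt.as_matrix()[:,2],"dpos",Rc.inv().apply(np.array(a[:3])-o["position"]),"drot",(Rc.inv()*Rt).as_rotvec(degrees=True))
E
python3 rel.py 0.4935 -0.0155 0.22 10.1
```

```text
t 1.1 pos [ 0.4255 -0.1471  0.2225] q [-0.582   0.2936  1.8535 -0.      0.9948  0.8135] F [ 1.4995 -0.8689 -0.0052] w 0.0871 0.0
yaw 10.04550292293526 z [-0.0003  0.0002 -1.    ]
Rt z [ 0. -0. -1.] dpos [ 0.0899 -0.1177  0.0025] drot [-0.0138  0.0162 -0.0545]
```

Emit:
{"name": "arm_command", "arguments": {
  "delta_rot": [
    [0, 0, 0],
    [0, 0, 0],
    [0, 0, 0],
    [0, 0, 0],
    [0, 0, 0],
    [0, 0, 0]
  ],
  "delta_pos": [
    [0.09, -0.118, 0],
    [0.09, -0.118, 0],
    [0.09, -0.118, 0],
    [0.09, -0.118, 0],
    [0.09, -0.118, 0],
    [0.09, -0.118, 0]
  ],
  "gripper": [-1, -1, -1, -1, -1, -1]
}}

```text
time: 1.6
position: [0.4931, -0.0161, 0.2222]
tool_rot: [0.996, 0.089, -0.0, 0.0]
ft_force: [0.1, 0.4, -0.2]
grip_width: 0.0871
grip_force: 0.0
```

```bash
python3 rel.py 0.4935 -0.0155 0.118 10.1; python3 - <<'E'
from rig import viewer,status
import cv2,numpy as np
o=status.get_obs()
c=viewer.camera("wrist"); cv2.imwrite("pics/w1.png",c["pixels"]); print(c["fx"],c["cx"],c["cy"],np.round(c["mount"],4).tolist())
np.savez("w1",p=o["position"],r=o["tool_rot"],m=c["mount"],k=[c["fx"],c["cx"],c["cy"]])
E
```

```text
t 1.6 pos [ 0.4931 -0.0161  0.2222] q [-0.2593  0.3522  1.7557 -0.0006  1.0345  1.1326] F [ 0.052   0.3903 -0.2208] w 0.0871 0.0
yaw 10.265096618765227 z [-0.0009 -0.0003 -1.    ]
Rt z [ 0. -0. -1.] dpos [ 0.0006 -0.0005  0.1042] drot [0.0049 0.056  0.1651]
334.21778786375387 322.9826863705164 242.27427046464916 [[0.0, -0.9584, -0.2856, 0.0778], [1.0, 0.0003, -0.001, 0.0014], [0.001, -0.2856, 0.9584, -0.1615], [0.0, 0.0, 0.0, 1.0]]
```

View pics/w1.png

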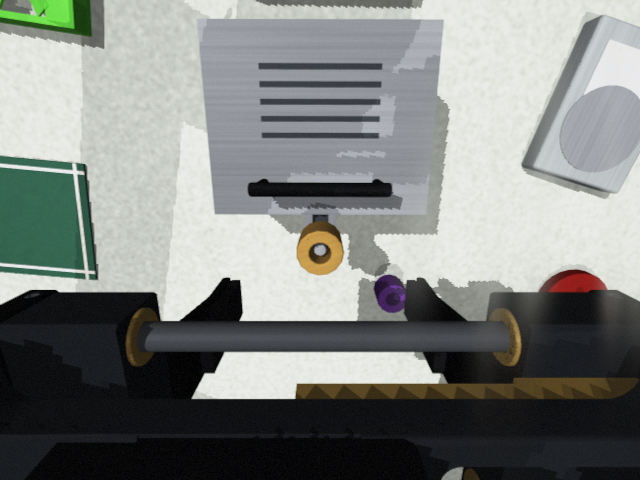

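The wrist view shows the collar's top centre at (320,251) and the bar level at row 189, so the yaw is aligned. The flap's near edge runs (215,213) to (428,213) and its far edge (198,19) to (443,20).

```bash
cat >> h.py <<'E'
def wcam(f):
    d=np.load(f); T=np.eye(4); T[:3,:3]=R.from_quat(d["r"]).as_matrix(); T[:3,3]=d["p"]; P=(T@d["m"])[:3]
    return (d["k"][0],d["k"][1],d["k"][2],P)
E
python3 - <<'E'
from h import *
np.set_printoptions(precision=4,suppress=True)
w=wcam("w1.npz")
print(atz(w,320,251,.148),atz(w,319.5,189,.149))
print([atz(w,*p,.114) for p in((215,213),(428,213),(443,20),(198,19))])
print(tri(ray(w,320,251),ray("top",270+207/3.6,145+292/3.6),ray("scene",135+521/3,220+38/3)))
print(atz(w,571,284,.015))
E
```

```text
[ 0.4937 -0.015   0.148 ] [ 0.5388 -0.0065  0.149 ]
[array([0.4995, 0.074 , 0.114 ]), array([ 0.5307, -0.098 ,  0.114 ]), array([ 0.666 , -0.0716,  0.114 ]), array([0.636 , 0.0978, 0.114 ])]
(array([ 0.4943, -0.0144,  0.1499]), [np.float64(0.000437317112875972), np.float64(0.0012861705137423227), np.float64(0.0016906380445267908)])
[ 0.4632 -0.3238  0.015 ]
```

Emit:
{"name": "arm_command", "arguments": {
  "delta_rot": [
    [0, 0, 0],
    [0, 0, 0],
    [0, 0, 0],
    [0, 0, 0],
    [0, 0, 0],
    [0, 0, 0],
    [0, 0, 0],
    [0, 0, 0],
    [0, 0, 0],
    [0, 0, 0],
    [0, 0, 0],
    [0, 0, 0]
  ],
  "delta_pos": [
    [0.001, -0.001, 0.035],
    [0.001, -0.001, 0.07],
    [0.001, -0.001, 0.095],
    [0.001, -0.001, 0.104],
    [0.001, -0.001, 0.104],
    [0.001, -0.001, 0.104],
    [0.001, -0.001, 0.104],
    [0.001, -0.001, 0.104],
    [0.001, -0.001, 0.104],
    [0.001, -0.001, 0.104],
    [0.001, -0.001, 0.104],
    [0.001, -0.001, 0.104]
  ],
  "gripper": [-1, -1, -1, -1, -1, 0.5, 0.5, 0.5, 0.5, 0.5, 0.5, 0.5],
  "grip_force": 15
}}

```text
time: 2.65
position: [0.4942, -0.016, 0.119]
tool_rot: [0.996, 0.088, 0.0, 0.0]
ft_force: [0.4, -0.2, -1.2]
grip_width: 0.0482
grip_force: 0.0
```

Emit:
{"name": "arm_command", "arguments": {
  "delta_rot": [
    [0, 0, 0],
    [0, 0, 0],
    [0, 0, 0],
    [0, 0, 0],
    [0, 0, 0],
    [0, 0, 0]
  ],
  "delta_pos": [
    [0, 0, 0],
    [0, 0, 0],
    [0, 0, 0],
    [0, 0, 0],
    [0, 0, 0],
    [0, 0, 0]
  ],
  "gripper": [0.8, 0.8, 0.8, 0.8, 0.8, 0.8]
}}

```text
time: 3.15
position: [0.494, -0.0159, 0.1186]
tool_rot: [0.996, 0.088, -0.0, -0.0]
ft_force: [0.0, 2.0, 3.2]
grip_width: 0.0367
grip_force: 15.0
```

Emit:
{"name": "arm_command", "arguments": {
  "delta_rot": [
    [0, 0, 0],
    [0, 0, 0],
    [0, 0, 0],
    [0, 0, 0],
    [0, 0, 0],
    [0, 0, 0],
    [0, 0, 0],
    [0, 0, 0],
    [0, 0, 0],
    [0, 0, 0],
    [0, 0, 0],
    [0, 0, 0]
  ],
  "delta_pos": [
    [0, 0, -0.03],
    [0, 0, -0.06],
    [-0.156, 0.309, -0.06],
    [-0.156, 0.309, -0.06],
    [-0.156, 0.309, -0.06],
    [-0.156, 0.309, -0.06],
    [-0.156, 0.309, -0.06],
    [-0.156, 0.309, -0.06],
    [-0.156, 0.309, -0.06],
    [-0.156, 0.309, -0.06],
    [-0.156, 0.309, -0.06],
    [-0.156, 0.309, -0.06]
  ],
  "gripper": [0.8, 0.8, 0.8, 0.8, 0.8, 0.8, 0.8, 0.8, 0.8, 0.8, 0.8, 0.8]
}}

```text
time: 4.15
position: [0.3936, -0.3519, 0.1783]
tool_rot: [0.996, 0.085, 0.0, 0.001]
ft_force: [-0.1, 0.5, -0.1]
grip_width: 0.0361
grip_force: 15.0
```

```bash
python3 rel.py 0.444 -0.3385 0.1 10.1; python3 - <<'E'
from rig import viewer,status
import cv2,numpy as np
o=status.get_obs()
c=viewer.camera("wrist"); cv2.imwrite("pics/w2.png",c["pixels"])
np.savez("w2",p=o["position"],r=o["tool_rot"],m=c["mount"],k=[c["fx"],c["cx"],c["cy"]])
E
```

```text
t 4.15 pos [ 0.3936 -0.3519  0.1783] q [-0.9409  0.4576  1.7232 -0.0011  0.9583  0.4599] F [-0.073   0.5105 -0.1044] w 0.0361 15.0
yaw 9.778153354802924 z [ 0.0007 -0.0026 -1.    ]
Rt z [ 0. -0. -1.] dpos [ 0.052  -0.0049  0.0783] drot [ 0.1522 -0.0166 -0.3219]
```

View pics/w2.png

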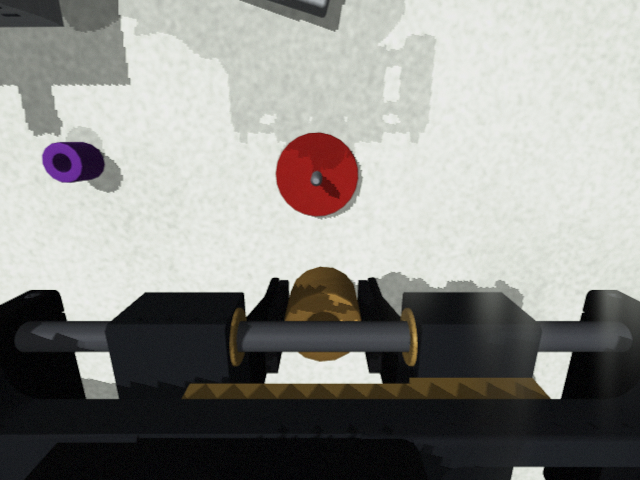

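The stand's red base is centred at (317,174.5), with the post tip at about (316,179). The collar is held centred.

```bash
python3 - <<'E'
from h import *
np.set_printoptions(precision=4,suppress=True)
w=wcam("w2.npz")
print(atz(w,317,174.5,.015),atz(w,316,179,.058))
print(tri(ray(w,316,179),ray("top",270+700/3.6,145+400/3.6),ray("scene",135+66/3,220+222/3)))
E
python3 rel.py 0.444 -0.339 0.085 10.1
```

```text
[ 0.4409 -0.3395  0.015 ] [ 0.441  -0.3393  0.058 ]
(array([ 0.4422, -0.3391,  0.0583]), [np.float64(0.001127580273185821), np.float64(0.0014691101334718968), np.float64(0.0015972504835331757)])
t 4.2 pos [ 0.3937 -0.3489  0.178 ] q [-0.9378  0.4567  1.7261  0.0001  0.9594  0.4606] F [-0.576   1.0141 -0.6604] w 0.0362 15.0
yaw 9.871591409684237 z [-0.0003  0.0006 -1.    ]
Rt z [ 0. -0. -1.] dpos [ 0.0513 -0.001   0.093 ] drot [-0.0364  0.0118 -0.2284]
```

Emit:
{"name": "arm_command", "arguments": {
  "delta_rot": [
    [0, 0, 0],
    [0, 0, 0],
    [0, 0, 0],
    [0, 0, 0],
    [0, 0, 0],
    [0, 0, 0]
  ],
  "delta_pos": [
    [0.03, -0.001, 0.02],
    [0.049, -0.0015, 0.05],
    [0.049, -0.0015, 0.09],
    [0.049, -0.0015, 0.1],
    [0.049, -0.0015, 0.1],
    [0.049, -0.0015, 0.1]
  ],
  "gripper": [0.8, 0.8, 0.8, 0.8, 0.8, 0.8]
}}

```text
time: 4.7
position: [0.4421, -0.336, 0.0786]
tool_rot: [0.996, 0.088, -0.001, -0.001]
ft_force: [-0.1, -1.0, -0.7]
grip_width: 0.0364
grip_force: 15.0
```

```bash
python3 rel.py 0.4415 -0.339 0.019 10.1
```

```text
t 4.7 pos [ 0.4421 -0.336   0.0786] q [-0.8511  0.6445  1.7249  0.      0.7746  0.5427] F [-0.0923 -0.9666 -0.6533] w 0.0364 15.0
yaw 10.137628832833377 z [-0.0016  0.0018 -1.    ]
Rt z [ 0. -0. -1.] dpos [-0.0011  0.003   0.0596] drot [-0.1195  0.0704  0.0376]
```

Emit:
{"name": "arm_command", "arguments": {
  "delta_rot": [
    [0, 0, 0],
    [0, 0, 0],
    [0, 0, 0]
  ],
  "delta_pos": [
    [0, 0.002, 0.003],
    [0, 0.002, 0.003],
    [0, 0.002, 0.003]
  ],
  "gripper": [0.8, 0.8, 0.8]
}}

```text
time: 4.95
position: [0.4433, -0.3405, 0.0772]
tool_rot: [0.996, 0.087, 0.001, 0.001]
ft_force: [-0.0, -0.3, -0.9]
grip_width: 0.0361
grip_force: 15.0
```

```bash
python3 rel.py 0.4415 -0.339 0.019 10.1
```

```text
t 4.95 pos [ 0.4433 -0.3405  0.0772] q [-0.8549  0.6485  1.7205  0.      0.7694  0.5407] F [-0.0227 -0.2596 -0.9085] w 0.0361 15.0
yaw 10.034325393112328 z [ 0.0022 -0.0024 -1.    ]
Rt z [ 0. -0. -1.] dpos [-0.0016 -0.002   0.0582] drot [ 0.1592 -0.0973 -0.0658]
```

Emit:
{"name": "arm_command", "arguments": {
  "delta_rot": [
    [0, 0, 0],
    [0, 0, 0],
    [0, 0, 0],
    [0, 0, 0],
    [0, 0, 0],
    [0, 0, 0]
  ],
  "delta_pos": [
    [-0.001, 0, 0.005],
    [-0.001, 0, 0.012],
    [-0.001, 0, 0.019],
    [-0.001, 0, 0.026],
    [-0.001, 0, 0.033],
    [-0.001, 0, 0.033]
  ],
  "gripper": [0.8, 0.8, 0.8, 0.8, 0.8, 0.8]
}}

```text
time: 5.45
position: [0.4409, -0.3388, 0.0406]
tool_rot: [0.996, 0.088, -0.001, -0.001]
ft_force: [-0.6, 0.7, -1.0]
grip_width: 0.0363
grip_force: 15.0
```

```bash
python3 rel.py 0.4415 -0.339 0.019 10.1
```

```text
t 5.45 pos [ 0.4409 -0.3388  0.0406] q [-0.8562  0.7097  1.7382 -0.      0.6973  0.5391] F [-0.5868  0.7492 -1.03  ] w 0.0363 15.0
yaw 10.059676474937405 z [-0.0024  0.0027 -1.    ]
Rt z [ 0. -0. -1.] dpos [0.0006 0.0004 0.0216] drot [-0.1755  0.1057 -0.0405]
```

Threaded with no contact, since the collar's bottom is now below the post tip. I'll continue down, release and rise.

Emit:
{"name": "arm_command", "arguments": {
  "delta_rot": [
    [0, 0, 0],
    [0, 0, 0],
    [0, 0, 0],
    [0, 0, 0],
    [0, 0, 0],
    [0, 0, 0],
    [0, 0, 0],
    [0, 0, 0],
    [0, 0, 0],
    [0, 0, 0]
  ],
  "delta_pos": [
    [0, 0, 0.008],
    [0, 0, 0.014],
    [0, 0, 0.019],
    [0, 0, 0.021],
    [0, 0, 0.021],
    [0, 0, 0.021],
    [0, 0, 0.021],
    [0, 0, 0.021],
    [0, 0, 0.021],
    [0, 0, 0.021]
  ],
  "gripper": [0.8, 0.8, 0.8, 0.8, 0.8, -0.6, -0.6, -0.6, -0.6, -0.6]
}}

```text
time: 6.28
position: [0.4419, -0.3399, 0.0219]
tool_rot: [0.996, 0.088, 0.0, 0.0]
ft_force: [-1.0, 0.5, -1.1]
grip_width: 0.0616
grip_force: 0.0
```

```bash
python3 rel.py 0.4415 -0.339 0.15 10.1
```

```text
t 6.28 pos [ 0.4419 -0.3399  0.0219] q [-0.8561  0.7427  1.743   0.      0.6553  0.539 ] F [-0.9808  0.4665 -1.1306] w 0.0616 0.0
yaw 10.06612274175383 z [ 0.0004 -0.0005 -1.    ]
Rt z [ 0. -0. -1.] dpos [-0.0002 -0.0008 -0.1281] drot [ 0.0324 -0.02   -0.0339]
```

Emit:
{"name": "arm_command", "arguments": {
  "delta_rot": [
    [0, 0, 0],
    [0, 0, 0],
    [0, 0, 0],
    [0, 0, 0],
    [0, 0, 0],
    [0, 0, 0],
    [0, -7, 0],
    [0, -14, 0],
    [0, -21, 0],
    [0, -28, 0],
    [0, -30, 0],
    [0, -30, 0]
  ],
  "delta_pos": [
    [0, -0.001, -0.02],
    [0, -0.001, -0.06],
    [0, -0.001, -0.1],
    [0, -0.001, -0.14],
    [0, -0.001, -0.18],
    [0, -0.001, -0.2],
    [0.01, -0.04, -0.22],
    [0.02, -0.08, -0.22],
    [0.03, -0.12, -0.22],
    [0.03, -0.16, -0.22],
    [0.03, -0.2, -0.22],
    [0.03, -0.24, -0.22]
  ],
  "gripper": [-0.6, -0.6, -0.6, -0.6, -0.6, -0.6, 0, 1, 1, 1, 1, 1]
}}

```text
time: 7.28
position: [0.4302, -0.0957, 0.2403]
tool_rot: [0.962, 0.086, -0.259, 0.023]
ft_force: [0.3, 0.4, 0.3]
grip_width: 0.0374
grip_force: 0.0
```

```bash
python3 rel.py 0.4415 -0.01 0.2 10.1 30; python3 - <<'E'
from h import *
from rig import status
from scipy.optimize import least_squares
o=status.get_obs()
D=[(.6243,.2215,.5285,1.4339,1.1814),(.4934,.2222,.3522,1.7557,1.0345),(.528,.1783,.4576,1.7232,.9583),(.5575,.0219,.7427,1.743,.6553),(.5546,.0772,.6485,1.7205,.7694),
 (np.hypot(*o["position"][:2]),o["position"][2],o["q"][1],o["q"][2],o["q"][4])]
D=np.array(D)
# r0,h,a,b,c(elbow offset),d
def fk(p,q2,q3,q5):
    s=q2+q3; t=s+q5
    return np.array([p[0]+p[2]*np.sin(q2)+p[3]*np.sin(s)+p[4]*np.cos(s)+p[5]*np.sin(t), p[1]+p[2]*np.cos(q2)+p[3]*np.cos(s)-p[4]*np.sin(s)+p[5]*np.cos(t)])
f=lambda p:np.concatenate([fk(p,*D[:,2:].T)[0]-D[:,0],fk(p,*D[:,2:].T)[1]-D[:,1],1e-3*(p-[0,.3,.4,.4,0,.3])])
s=least_squares(f,[0,.3,.4,.4,0,.3]); p=s.x; print(p,f(p)[:12])
np.save("fk",p)
from scipy.optimize import fsolve
for r,z in((.5,.13),(.53,.13),(.58,.24),(.64,.24)):
  for b in(15,25,35,45):
    q=fsolve(lambda q:list(fk(p,q[0],q[1],np.pi-np.radians(b)-q[0]-q[1])-[r,z]),[.3,2.0]); print(r,z,b,np.round(q,2),"q5",round(np.pi-np.radians(b)-q.sum(),2), np.abs(fk(p,q[0],q[1],np.pi-np.radians(b)-q[0]-q[1])-[r,z]).max()<1e-4)
E
```

```text
t 7.28 pos [ 0.4302 -0.0957  0.2403] q [-0.3087  0.5017  1.5599 -0.2362  1.5545  1.1456] F [0.287  0.3598 0.2916] w 0.0374 0.0
yaw 10.193058776859731 z [-0.4939 -0.0881 -0.8651]
Rt z [ 0.4923  0.0877 -0.866 ] dpos [ 0.043  -0.0823  0.0217] drot [-0.0369 60.1095  0.0761]
[0.0093117  0.29639917 0.57705436 0.39655359 0.10873008 0.31885608] [ 0.00031556 -0.00019814 -0.00020773 -0.00207348  0.00319581 -0.00103203
  0.00251538  0.00065894  0.00063442  0.0001464   0.00038532 -0.00434045]
0.5 0.13 15 [0.45 2.03] q5 0.4 True
0.5 0.13 25 [0.45 2.17] q5 0.09 True
0.5 0.13 35 [0.51 2.3 ] q5 -0.27 True
0.5 0.13 45 [0.64 2.43] q5 -0.71 True
0.53 0.13 15 [0.47 1.96] q5 0.45 True
0.53 0.13 25 [0.47 2.1 ] q5 0.14 True
0.53 0.13 35 [0.51 2.23] q5 -0.21 True
0.53 0.13 45 [0.62 2.35] q5 -0.62 True
0.58 0.24 15 [0.35 1.74] q5 0.79 True
0.58 0.24 25 [0.31 1.88] q5 0.52 True
0.58 0.24 35 [0.29 2.01] q5 0.22 True
0.58 0.24 45 [0.32 2.15] q5 -0.11 True
0.64 0.24 15 [0.43 1.6 ] q5 0.85 True
0.64 0.24 25 [0.39 1.74] q5 0.58 True
0.64 0.24 35 [0.37 1.88] q5 0.28 True
0.64 0.24 45 [0.39 2.01] q5 -0.04 True
```

```bash
python3 rel.py 0.539 -0.0065 0.2 100.1
```

```text
t 7.28 pos [ 0.4302 -0.0957  0.2403] q [-0.3087  0.5017  1.5599 -0.2362  1.5545  1.1456] F [0.287  0.3598 0.2916] w 0.0374 0.0
yaw 10.193058776859731 z [-0.4939 -0.0881 -0.8651]
Rt z [ 0.  0. -1.] dpos [ 0.1265 -0.0685 -0.0268] drot [-23.6061  23.582  -87.6558]
```

Emit:
{"name": "arm_command", "arguments": {
  "delta_rot": [
    [-23.6, 23.6, -87.7],
    [-23.6, 23.6, -87.7],
    [-23.6, 23.6, -87.7],
    [-23.6, 23.6, -87.7],
    [-23.6, 23.6, -87.7],
    [-23.6, 23.6, -87.7],
    [-23.6, 23.6, -87.7],
    [-23.6, 23.6, -87.7],
    [-23.6, 23.6, -87.7],
    [-23.6, 23.6, -87.7],
    [-23.6, 23.6, -87.7],
    [-23.6, 23.6, -87.7]
  ],
  "delta_pos": [
    [0.127, -0.069, -0.027],
    [0.127, -0.069, -0.027],
    [0.127, -0.069, -0.027],
    [0.127, -0.069, -0.027],
    [0.127, -0.069, -0.027],
    [0.127, -0.069, -0.027],
    [0.127, -0.069, -0.027],
    [0.127, -0.069, -0.027],
    [0.127, -0.069, -0.027],
    [0.127, -0.069, -0.027],
    [0.127, -0.069, -0.027],
    [0.127, -0.069, -0.027]
  ],
  "gripper": [0.1, 0.1, 0.1, 0.1, 0.1, 0.1, 0.1, 0.1, 0.1, 0.1, 0.1, 0.1]
}}

```text
time: 8.28
position: [0.5385, -0.0082, 0.2018]
tool_rot: [0.688, 0.725, -0.023, 0.003]
ft_force: [-0.2, -0.9, 0.3]
grip_width: 0.0391
grip_force: 0.0
```

```bash
python3 rel.py 0.539 -0.0065 0.2 100.1
```

```text
t 8.28 pos [ 0.5385 -0.0082  0.2018] q [-0.199   0.4494  1.6529 -0.0475  1.0586 -0.2279] F [-0.2008 -0.9281  0.3124] w 0.0391 0.0
yaw 93.04158019222686 z [-0.0267 -0.0368 -0.999 ]
Rt z [ 0.  0. -1.] dpos [0.0018 0.0006 0.0017] drot [-1.7598  1.9225 -7.0862]
```

Emit:
{"name": "arm_command", "arguments": {
  "delta_rot": [
    [-1.8, 1.9, -7],
    [-1.8, 1.9, -7],
    [-1.8, 1.9, -7],
    [-1.8, 1.9, -7]
  ],
  "delta_pos": [
    [0, 0, 0.002],
    [0, 0, 0.002],
    [0, 0, 0.002],
    [0, 0, 0.002]
  ],
  "gripper": [0.1, 0.1, 0.1, 0.1]
}}

```text
time: 8.62
position: [0.539, -0.0087, 0.1996]
tool_rot: [0.646, 0.763, -0.001, 0.0]
ft_force: [0.1, -0.8, 0.0]
grip_width: 0.0393
grip_force: 0.0
```

```bash
python3 rel.py 0.539 -0.0065 0.133 100.1;  python3 - <<'E'
from rig import viewer
import cv2
cv2.imwrite("pics/s3.png",cv2.resize(viewer.camera("scene")["pixels"][100:340,100:420],None,fx=2.4,fy=2.4))
E
```

```text
t 8.62 pos [ 0.539  -0.0087  0.1996] q [-0.2222  0.4426  1.6725 -0.0029  1.0269 -0.3863] F [ 0.1422 -0.7502  0.0276] w 0.0393 0.0
yaw 99.49242237790534 z [-0.001  -0.0023 -1.    ]
Rt z [ 0.  0. -1.] dpos [0.0024 0.0004 0.0666] drot [-0.0775  0.123  -0.6077]
```

View pics/s3.png

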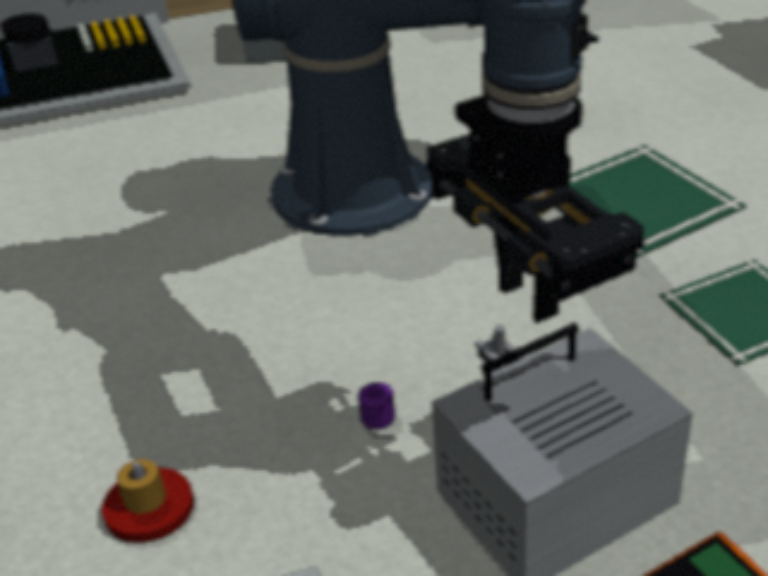

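The collar is down on the red base at (141,488), and the open fingers straddle the bar at (530,345). I'll descend and grip the bar.

Emit:
{"name": "arm_command", "arguments": {
  "delta_rot": [
    [0, 0, -0.5],
    [0, 0, -0.5],
    [0, 0, -0.5],
    [0, 0, -0.5],
    [0, 0, -0.5],
    [0, 0, -0.5],
    [0, 0, -0.5],
    [0, 0, -0.5],
    [0, 0, -0.5],
    [0, 0, -0.5],
    [0, 0, -0.5],
    [0, 0, -0.5]
  ],
  "delta_pos": [
    [0.001, 0, 0.025],
    [0.001, 0, 0.045],
    [0.001, 0, 0.06],
    [0.001, 0, 0.066],
    [0.001, 0, 0.066],
    [0.001, 0, 0.066],
    [0.001, 0, 0.066],
    [0.001, 0, 0.066],
    [0.001, 0, 0.066],
    [0.001, 0, 0.066],
    [0.001, 0, 0.066],
    [0.001, 0, 0.066]
  ],
  "gripper": [0.1, 0.1, 0.1, 0.1, 0.1, 1, 1, 1, 1, 1, 1, 1],
  "grip_force": 30
}}

```text
time: 9.67
position: [0.5395, -0.0078, 0.1341]
tool_rot: [0.642, 0.767, -0.0, 0.001]
ft_force: [1.5, 1.2, 2.1]
grip_width: 0.0089
grip_force: 30.0
```

```bash
cat > arc.py <<'E'
import sys; from h import *; from rig import status
np.set_printoptions(precision=3,suppress=True)
o=status.get_obs(); Rc=R.from_quat(o["tool_rot"]); p=o["position"]
u=np.array([np.cos(np.radians(10.1)),np.sin(np.radians(10.1)),0]); k=np.array([0,0,1.])
bar0=p+Rc.as_matrix()[:,2]*-.016
print(o["time"],p,o["ft_force"],o["grip_width"],o["grip_force"],"bar",bar0)
H=np.append(bar0[:2],.149)+.115*u-.039*k
T0=None
for f in map(float,sys.argv[1:]):
    g=.4*f; a=np.radians(f)+np.arctan2(39,115); L=np.hypot(.115,.039)
    z=-np.cos(np.radians(g))*k-np.sin(np.radians(g))*u
    P=H+L*(-np.cos(a)*u+np.sin(a)*k)+.016*z
    if T0 is None: T0=P
    # rotation about tool x by -+g
    print(f,"dpos",Rc.inv().apply(P-T0),"drot x",g,Rc.inv().apply(z))
E
python3 arc.py 0 5 12 20 28 36 44 52 60 68 76 84 92 98
```

```text
9.6667 [ 0.54  -0.008  0.134] [1.46  1.203 2.112] 0.008871542789359607 30.00008225440979 bar [ 0.539 -0.008  0.15 ]
0.0 dpos [0. 0. 0.] drot x 0.0 [ 0.002 -0.001  1.   ]
5.0 dpos [-0.     0.003 -0.01 ] drot x 2.0 [ 0.002 -0.036  0.999]
12.0 dpos [-0.     0.009 -0.023] drot x 4.800000000000001 [ 0.002 -0.085  0.996]
20.0 dpos [-0.     0.018 -0.037] drot x 8.0 [ 0.002 -0.14   0.99 ]
28.0 dpos [-0.     0.029 -0.05 ] drot x 11.200000000000001 [ 0.002 -0.195  0.981]
36.0 dpos [-0.     0.041 -0.061] drot x 14.4 [ 0.002 -0.25   0.968]
44.0 dpos [-0.     0.055 -0.07 ] drot x 17.6 [ 0.002 -0.303  0.953]
52.0 dpos [-0.     0.069 -0.077] drot x 20.8 [ 0.002 -0.356  0.934]
60.0 dpos [-0.     0.085 -0.081] drot x 24.0 [ 0.002 -0.408  0.913]
68.0 dpos [-0.     0.101 -0.084] drot x 27.200000000000003 [ 0.002 -0.458  0.889]
76.0 dpos [-0.     0.117 -0.084] drot x 30.400000000000002 [ 0.002 -0.507  0.862]
84.0 dpos [-0.     0.133 -0.082] drot x 33.6 [ 0.002 -0.554  0.832]
92.0 dpos [-0.     0.148 -0.078] drot x 36.800000000000004 [ 0.002 -0.6    0.8  ]
98.0 dpos [-0.     0.16  -0.073] drot x 39.2 [ 0.002 -0.633  0.774]
```

Emit:
{"name": "arm_command", "arguments": {
  "delta_rot": [
    [1, 0, 0],
    [2, 0, 0],
    [3.4, 0, 0],
    [4.8, 0, 0],
    [6.4, 0, 0],
    [8, 0, 0],
    [9.6, 0, 0],
    [11.2, 0, 0],
    [12.8, 0, 0],
    [14.4, 0, 0],
    [16, 0, 0],
    [17.6, 0, 0]
  ],
  "delta_pos": [
    [0, 0.001, -0.005],
    [0, 0.003, -0.01],
    [0, 0.006, -0.0165],
    [0, 0.009, -0.023],
    [0, 0.0135, -0.03],
    [0, 0.018, -0.037],
    [0, 0.0235, -0.0435],
    [0, 0.029, -0.05],
    [0, 0.035, -0.0555],
    [0, 0.041, -0.061],
    [0, 0.048, -0.0655],
    [0, 0.055, -0.07]
  ],
  "gripper": [1, 1, 1, 1, 1, 1, 1, 1, 1, 1, 1, 1]
}}

```text
time: 10.67
position: [0.5888, 0.001, 0.2026]
tool_rot: [0.634, 0.757, -0.123, -0.102]
ft_force: [-4.8, -2.7, -0.8]
grip_width: 0.0093
grip_force: 30.0
```

```bash
python3 rel.py; python3 - <<'E'
from h import *
u=np.array([.9845,.1754,0]); k=np.array([0,0,1.])
H=np.array([.539,-.008,.149])+.115*u-.039*k
Rc=None
def pose(f):
    g=np.radians(.4*f); a=np.radians(f)+np.arctan2(39,115); z=-np.cos(g)*k-np.sin(g)*u
    y=np.cos(g)*u-np.sin(g)*k
    return H+.1214*(-np.cos(a)*u+np.sin(a)*k)+.016*z,y,z
P0,y0,z0=pose(44); print("expected now",P0+np.array([0,0,.001]))
for f in (48,52,56,60,65,70,75,80,85,90,94,98):
    P=pose(f)[0]; print(f,np.round([(P-P0)@y0,(P-P0)@z0],4),.4*(f-44))
E
```

```text
t 10.67 pos [0.5888 0.001  0.2026] q [-0.1361  0.6453  1.3064 -0.0991  1.4965 -0.2903] F [-4.7709 -2.7139 -0.7525] w 0.0093 30.0
yaw 100.14621039371222 z [-0.3107 -0.057  -0.9488]
expected now [0.5926994  0.00156717 0.20365948]
48 [ 0.0058 -0.0058] 1.6
52 [ 0.0119 -0.0111] 3.2
56 [ 0.0184 -0.016 ] 4.800000000000001
60 [ 0.0253 -0.0204] 6.4
65 [ 0.0342 -0.0251] 8.4
70 [ 0.0435 -0.0291] 10.4
75 [ 0.0531 -0.0322] 12.4
80 [ 0.063  -0.0344] 14.4
85 [ 0.0729 -0.0357] 16.400000000000002
90 [ 0.083  -0.0362] 18.400000000000002
94 [ 0.091  -0.0358] 20.0
98 [ 0.099  -0.0349] 21.6
```

Emit:
{"name": "arm_command", "arguments": {
  "delta_rot": [
    [1.6, 0, 0],
    [3.2, 0, 0],
    [4.8, 0, 0],
    [6.4, 0, 0],
    [8.4, 0, 0],
    [10.4, 0, 0],
    [12.4, 0, 0],
    [14.4, 0, 0],
    [16.4, 0, 0],
    [18.4, 0, 0],
    [20, 0, 0],
    [21.6, 0, 0]
  ],
  "delta_pos": [
    [0, 0.006, -0.006],
    [0, 0.012, -0.011],
    [0, 0.0185, -0.016],
    [0, 0.0255, -0.0205],
    [0, 0.034, -0.025],
    [0, 0.0435, -0.029],
    [0, 0.053, -0.032],
    [0, 0.063, -0.0345],
    [0, 0.073, -0.0355],
    [0, 0.083, -0.036],
    [0, 0.091, -0.036],
    [0, 0.099, -0.035]
  ],
  "gripper": [1, 1, 1, 1, 1, 1, 1, 1, 1, 1, 1, 1]
}}

```text
time: 11.67
position: [0.6956, 0.02, 0.2105]
tool_rot: [0.605, 0.721, -0.26, -0.216]
ft_force: [0.0, -2.0, 12.1]
grip_width: 0.0089
grip_force: 30.0
```

```bash
python3 rel.py; python3 - <<'E'
from rig import viewer
import cv2
cv2.imwrite("pics/s4.png",cv2.resize(viewer.camera("scene")["pixels"][100:340,180:500],None,fx=2.4,fy=2.4))
E
```

```text
t 11.67 pos [0.6956 0.02   0.2105] q [-0.0636  1.0113  0.6266 -0.187   2.1703 -0.2902] F [ 0.0029 -1.9621 12.0837] w 0.0089 30.01
yaw 100.06633573235615 z [-0.6258 -0.1139 -0.7716]
```

View pics/s4.png

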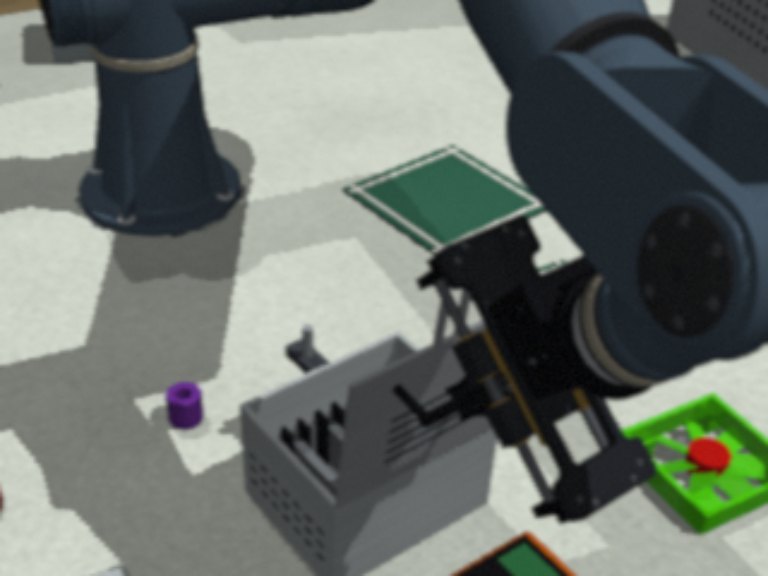

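Emit:
{"name": "arm_command", "arguments": {
  "delta_rot": [
    [0, 0, 0],
    [0, 0, 0],
    [0, 0, 0],
    [0, 0, 0],
    [0, 0, 0],
    [0, 0, 0],
    [0, 0, 0],
    [0, 0, 0],
    [0, 0, 0],
    [0, 0, 0],
    [0, 0, 0],
    [0, 0, 0]
  ],
  "delta_pos": [
    [0, 0, 0],
    [0, 0, 0],
    [0, 0, 0],
    [0, 0, 0],
    [0, 0, -0.01],
    [0, 0, -0.03],
    [0, 0, -0.055],
    [0, 0, -0.08],
    [0, -0.02, -0.105],
    [0, -0.04, -0.13],
    [0, -0.06, -0.155],
    [0, -0.06, -0.155]
  ],
  "gripper": [0.5, 0.5, 0.5, 0.5, 0.5, 0.5, 0.5, 0.5, 0.5, 0.5, 0.5, 0.5]
}}

```text
time: 12.72
position: [0.7257, 0.0287, 0.3642]
tool_rot: [0.606, 0.724, -0.254, -0.21]
ft_force: [-0.9, 0.9, 2.3]
grip_width: 0.0217
grip_force: 0.0
```

```bash
python3 rel.py .545 -0.007 0.36 10.1 0
```

```text
t 12.72 pos [0.7257 0.0287 0.3642] q [-0.0524  1.0187  0.218  -0.2621  2.5473 -0.3972] F [-0.887   0.8797  2.3084] w 0.0217 0.0
yaw 100.16268976971233 z [-0.6121 -0.1132 -0.7826]
Rt z [ 0. -0. -1.] dpos [-0.0032 -0.1415  0.1179] drot [-29.9287  30.3334  86.2683]
```

Emit:
{"name": "arm_command", "arguments": {
  "delta_rot": [
    [-30, 30, 86],
    [-30, 30, 86],
    [-30, 30, 86],
    [-30, 30, 86],
    [-30, 30, 86],
    [-30, 30, 86],
    [-30, 30, 86],
    [-30, 30, 86],
    [-30, 30, 86],
    [-30, 30, 86],
    [-30, 30, 86],
    [-30, 30, 86]
  ],
  "delta_pos": [
    [-0.003, -0.142, 0.118],
    [-0.003, -0.142, 0.118],
    [-0.003, -0.142, 0.118],
    [-0.003, -0.142, 0.118],
    [-0.003, -0.142, 0.118],
    [-0.003, -0.142, 0.118],
    [-0.003, -0.142, 0.118],
    [-0.003, -0.142, 0.118],
    [-0.003, -0.142, 0.118],
    [-0.003, -0.142, 0.118],
    [-0.003, -0.142, 0.118],
    [-0.003, -0.142, 0.118]
  ],
  "gripper": [0.5, 0.5, 0.5, 0.5, 0.5, 0.5, 0.5, 0.5, 0.5, 0.5, 0.5, 0.5]
}}

```text
time: 13.72
position: [0.5455, -0.0076, 0.3542]
tool_rot: [0.976, 0.207, -0.048, -0.036]
ft_force: [0.3, 0.1, 0.6]
grip_width: 0.0215
grip_force: 0.0
```

```bash
python3 rel.py .545 -0.007 0.36 10.1 0
```

```text
t 13.72 pos [ 0.5455 -0.0076  0.3542] q [-0.2328  0.3434  1.3749  0.0245  1.5419  0.9183] F [0.276  0.1337 0.5586] w 0.0215 0.0
yaw 24.134705631720074 z [-0.1094  0.0511 -0.9927]
Rt z [ 0. -0. -1.] dpos [-0.0007 -0.0012 -0.0057] drot [-4.6568  5.1626 13.8095]
```

Emit:
{"name": "arm_command", "arguments": {
  "delta_rot": [
    [-4.7, 5.2, 13.8],
    [-4.7, 5.2, 13.8],
    [-4.7, 5.2, 13.8],
    [-4.7, 5.2, 13.8],
    [-4.7, 5.2, 13.8]
  ],
  "delta_pos": [
    [0, 0, 0],
    [0, 0, 0],
    [0, 0, 0],
    [0, 0, 0],
    [0, 0, 0]
  ],
  "gripper": [0, 0, 0, 0, 0]
}}

```text
time: 14.13
position: [0.546, -0.0072, 0.3544]
tool_rot: [0.996, 0.093, -0.001, -0.001]
ft_force: [0.1, -0.2, 0.5]
grip_width: 0.0419
grip_force: 0.0
```

```bash
python3 rel.py; python3 - <<'E'
from rig import viewer,status
import cv2,numpy as np
o=status.get_obs()
c=viewer.camera("wrist"); cv2.imwrite("pics/w5.png",c["pixels"])
np.savez("w5",p=o["position"],r=o["tool_rot"],m=c["mount"],k=[c["fx"],c["cx"],c["cy"]])
E
```

```text
t 14.13 pos [ 0.546  -0.0072  0.3544] q [-0.2182  0.2898  1.4486  0.0005  1.4051  1.1672] F [ 0.0914 -0.1596  0.4554] w 0.0419 0.0
yaw 10.617297371022412 z [-0.0018  0.0009 -1.    ]
```

View pics/w5.png

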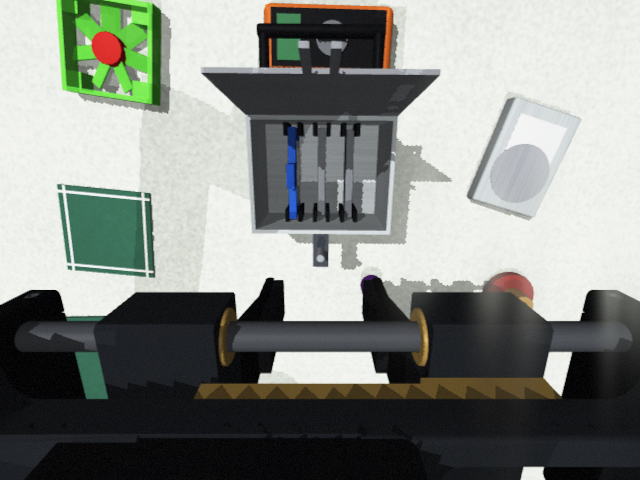

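The sled is the blue plate in the left slot, with its tab at about (291,176) between (286,164) and (296,189). The flap stands upright. I'll check the position by code.

```bash
cat > blue.py <<'E'
import sys; from h import *
f=sys.argv[1]; im=cv2.imread(f"pics/{f}.png").astype(int); w=wcam(f"{f}.npz"); np.set_printoptions(precision=4,suppress=True)
b,g,r=im[...,0],im[...,1],im[...,2]; m=((b>100)&(b-r>60)&(b-g>40)).astype(np.uint8)
n,l,s,c=cv2.connectedComponentsWithStats(m); i=1+np.argmax(s[1:,4]); print(s[i],c[i])
ys,xs=np.where(l==i)
for y in range(ys.min(),ys.max()+1,3): print(y,xs[ys==y].min(),xs[ys==y].max(),end="; ")
E
python3 blue.py w5; python3 - <<'E'
from h import *
np.set_printoptions(precision=4,suppress=True)
w=wcam("w5.npz"); print("\n",atz(w,291,176,.1))
u=np.array([.9845,.1754]);n=np.array([-.1754,.9845]); B=np.array([.494,-.015])+.0925*u; print("bay",B,"slot",B+.038*n)
E
```

```text
[286 145  11  74 595] [291.2689 182.1429]
145 288 290; 148 288 294; 151 288 295; 154 288 295; 157 288 295; 160 288 295; 163 288 293; 166 286 294; 169 286 294; 172 286 294; 175 286 294; 178 286 294; 181 286 294; 184 287 294; 187 286 294; 190 288 295; 193 289 296; 196 289 296; 199 289 296; 202 289 296; 205 289 296; 208 289 296; 211 289 296; 214 289 296; 217 289 296; 
 [0.5765 0.0377 0.1   ]
bay [0.5851 0.0012] slot [0.5784 0.0386]
```

Emit:
{"name": "arm_command", "arguments": {
  "delta_rot": [
    [0, 0, -90],
    [0, 0, -90],
    [0, 0, -90],
    [0, 0, -90],
    [0, 0, -90],
    [0, 0, -90],
    [0, 0, -90],
    [0, 0, -90],
    [0, 0, -90],
    [0, 0, -90],
    [0, 0, -90],
    [0, 0, -90]
  ],
  "delta_pos": [
    [0.03, -0.03, 0],
    [0.03, -0.03, 0],
    [0.03, -0.03, 0],
    [0.03, -0.03, 0],
    [0.03, -0.03, 0],
    [0.03, -0.03, 0],
    [0.03, -0.03, 0],
    [0.03, -0.03, 0],
    [0.03, -0.03, 0],
    [0.03, -0.03, 0],
    [0.03, -0.03, 0],
    [0.03, -0.03, 0]
  ],
  "gripper": [0.05, 0.05, 0.05, 0.05, 0.05, 0.05, 0.05, 0.05, 0.05, 0.05, 0.05, 0.05]
}}

```text
time: 15.18
position: [0.5707, 0.0274, 0.3538]
tool_rot: [0.664, 0.748, -0.0, -0.001]
ft_force: [-0.3, -0.5, 0.8]
grip_width: 0.0411
grip_force: 0.0
```

```bash
python3 rel.py .577 .038 .3 190.1
```

```text
t 15.18 pos [0.5707 0.0274 0.3538] q [-0.1479  0.3304  1.3897  0.0006  1.4239 -0.2674] F [-0.2684 -0.5179  0.8354] w 0.0411 0.0
yaw 96.84347659479147 z [-0.0023  0.0009 -1.    ]
Rt z [-0.  0. -1.] dpos [0.0097 0.0077 0.0538] drot [ -0.0414  -0.1537 -93.2564]
```

Emit:
{"name": "arm_command", "arguments": {
  "delta_rot": [
    [0, 0, -93.3],
    [0, 0, -93.3],
    [0, 0, -93.3],
    [0, 0, -93.3],
    [0, 0, -93.3],
    [0, 0, -93.3],
    [0, 0, -93.3],
    [0, 0, -93.3],
    [0, 0, -93.3],
    [0, 0, -93.3],
    [0, 0, -93.3],
    [0, 0, -93.3]
  ],
  "delta_pos": [
    [0.01, 0.008, 0],
    [0.01, 0.008, 0],
    [0.01, 0.008, 0],
    [0.01, 0.008, 0],
    [0.01, 0.008, 0],
    [0.01, 0.008, 0],
    [0.01, 0.008, 0],
    [0.01, 0.008, 0.02],
    [0.01, 0.008, 0.04],
    [0.01, 0.008, 0.06],
    [0.01, 0.008, 0.08],
    [0.01, 0.008, 0.1]
  ],
  "gripper": [0.05, 0.05, 0.05, 0.05, 0.05, 0.05, 0.05, 0.05, 0.05, 0.05, 0.05, 0.05]
}}

```text
time: 16.18
position: [0.5774, 0.0383, 0.253]
tool_rot: [-0.024, 1.0, 0.0, -0.001]
ft_force: [-0.8, 0.3, 0.5]
grip_width: 0.0413
grip_force: 0.0
```

```bash
python3 rel.py .577 .038 .25 190.1
```

```text
t 16.18 pos [0.5774 0.0383 0.253 ] q [-0.1271  0.4315  1.515   0.0006  1.197  -1.7468] F [-0.771   0.2863  0.4755] w 0.0413 0.0
yaw -177.21265401722326 z [-0.0018  0.0008 -1.    ]
Rt z [-0.  0. -1.] dpos [ 0.0004 -0.0003  0.003 ] drot [ 0.0562 -0.0962 -7.3127]
```

Finish the rotation, then look again at the tab by code from this second place.

Emit:
{"name": "arm_command", "arguments": {
  "delta_rot": [
    [0, 0, -7.3],
    [0, 0, -7.3],
    [0, 0, -7.3],
    [0, 0, -7.3]
  ],
  "delta_pos": [
    [0, 0, 0.02],
    [0, 0, 0.04],
    [0, 0, 0.05],
    [0, 0, 0.05]
  ],
  "gripper": [0.05, 0.05, 0.05, 0.05]
}}

```text
time: 16.52
position: [0.5754, 0.0385, 0.2014]
tool_rot: [-0.084, 0.996, 0.001, -0.004]
ft_force: [-0.8, -0.1, -1.0]
grip_width: 0.0411
grip_force: 0.0
```

```bash
python3 rel.py .577 .038 .079 190.1; python3 - <<'E'
from rig import viewer,status
import cv2,numpy as np
o=status.get_obs()
c=viewer.camera("wrist"); cv2.imwrite("pics/w6.png",c["pixels"])
np.savez("w6",p=o["position"],r=o["tool_rot"],m=c["mount"],k=[c["fx"],c["cx"],c["cy"]])
E
python3 blue.py w6
```

```text
t 16.52 pos [0.5754 0.0385 0.2014] q [-0.1271  0.4908  1.5731  0.0005  1.0852 -1.8668] F [-0.7769 -0.0674 -1.0434] w 0.0411 0.0
yaw -170.33178462487768 z [-0.0074  0.0014 -1.    ]
Rt z [-0.  0. -1.] dpos [-0.0024 -0.0011  0.1224] drot [ 0.1542 -0.4055 -0.4323]
[319 227  12  60 604] [324.3262 252.1838]
227 320 329; 230 319 330; 233 319 330; 236 319 330; 239 319 330; 242 319 330; 245 319 330; 248 319 330; 251 319 330; 254 319 330; 257 319 330; 260 319 330; 263 319 330; 266 319 330; 269 319 330; 272 320 329; 275 320 329; 278 320 322; 281 320 322; 284 320 321;
```

View pics/w6.png

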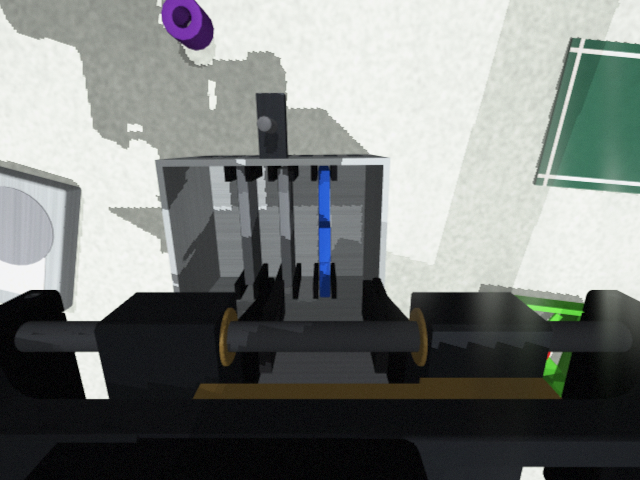

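The tab is at cols 319–330 and rows 227–274, directly between the fingers.

```bash
python3 - <<'E'
from h import *
np.set_printoptions(precision=4,suppress=True)
a=wcam("w6.npz");b=wcam("w5.npz"); print(tri(ray(a,325,250),ray(b,290,176.5)),atz(a,325,250,.1))
E
python3 rel.py .577 .038 .079 190.1
```

```text
(array([0.5769, 0.0387, 0.1106]), [np.float64(0.0007750682256571263), np.float64(0.0007750682256571093)]) [0.5803 0.0402 0.1   ]
t 16.57 pos [0.5765 0.0385 0.2031] q [-0.1269  0.4888  1.5712  0.0005  1.0859 -1.8667] F [1.3954 0.578  0.8935] w 0.0413 0.0
yaw -170.33201640743573 z [-0.0041  0.001  -1.    ]
Rt z [-0.  0. -1.] dpos [-0.0009 -0.0008  0.1241] drot [ 0.0962 -0.2236 -0.4322]
```

Emit:
{"name": "arm_command", "arguments": {
  "delta_rot": [
    [0, 0, -0.4],
    [0, 0, -0.4],
    [0, 0, -0.4],
    [0, 0, -0.4],
    [0, 0, -0.4],
    [0, 0, -0.4],
    [0, 0, -0.4],
    [0, 0, -0.4],
    [0, 0, -0.4],
    [0, 0, -0.4],
    [0, 0, -0.4],
    [0, 0, -0.4]
  ],
  "delta_pos": [
    [-0.001, 0, 0.03],
    [-0.001, 0, 0.06],
    [-0.001, 0, 0.085],
    [-0.001, 0, 0.105],
    [-0.001, 0, 0.117],
    [-0.001, 0, 0.122],
    [-0.001, 0, 0.122],
    [-0.001, 0, 0.122],
    [-0.001, 0, 0.122],
    [-0.001, 0, 0.122],
    [-0.001, 0, 0.122],
    [-0.001, 0, 0.122]
  ],
  "gripper": [0.05, 0.05, 0.05, 0.05, 0.05, 0.05, 0.05, 1, 1, 1, 1, 1],
  "grip_force": 30
}}

```text
time: 17.57
position: [0.578, 0.0388, 0.0832]
tool_rot: [-0.088, 0.996, 0.0, 0.0]
ft_force: [-0.5, 1.0, 0.1]
grip_width: 0.016
grip_force: 0.0
```

Emit:
{"name": "arm_command", "arguments": {
  "delta_rot": [
    [0, 0, 0],
    [0, 0, 0],
    [0, 0, 0]
  ],
  "delta_pos": [
    [0, 0, 0],
    [0, 0, 0],
    [0, 0, 0]
  ],
  "gripper": [1, 1, 1]
}}

```text
time: 17.82
position: [0.5778, 0.039, 0.0829]
tool_rot: [-0.088, 0.996, 0.0, -0.0]
ft_force: [-1.1, 0.6, 3.2]
grip_width: 0.0097
grip_force: 30.0
```

Emit:
{"name": "arm_command", "arguments": {
  "delta_rot": [
    [0, 0, 0],
    [0, 0, 0],
    [0, 0, 0],
    [0, 0, 0],
    [0, 0, 0],
    [0, 0, 0],
    [0, 0, 0],
    [0, 0, 0],
    [0, 0, 0],
    [0, 0, 0],
    [0, 0, 0],
    [0, 0, 0]
  ],
  "delta_pos": [
    [0, 0, -0.008],
    [0, 0, -0.02],
    [0, 0, -0.035],
    [0, 0, -0.05],
    [0, 0, -0.065],
    [0, 0, -0.08],
    [0, 0, -0.095],
    [0, 0, -0.11],
    [0, 0, -0.125],
    [0, 0, -0.14],
    [0, 0, -0.15],
    [0, 0, -0.15]
  ],
  "gripper": [1, 1, 1, 1, 1, 1, 1, 1, 1, 1, 1, 1]
}}

```text
time: 18.82
position: [0.579, 0.0386, 0.2348]
tool_rot: [-0.088, 0.996, -0.0, 0.002]
ft_force: [-0.3, -0.2, -0.4]
grip_width: 0.0098
grip_force: 30.0
```

```bash
python3 rel.py .4257 .3171 .225 190.1; python3 - <<'E'
from rig import viewer,status
import cv2,numpy as np
o=status.get_obs()
c=viewer.camera("wrist"); cv2.imwrite("pics/w7.png",c["pixels"])
np.savez("w7",p=o["position"],r=o["tool_rot"],m=c["mount"],k=[c["fx"],c["cx"],c["cy"]])
E
python3 blue.py w7 | head -1
```

```text
t 18.82 pos [0.579  0.0386 0.2348] q [-0.126   0.4515  1.5364  0.0003  1.1501 -1.8729] F [-0.294  -0.1801 -0.3588] w 0.0098 29.96
yaw -169.91795524216926 z [ 0.0036 -0.0002 -1.    ]
Rt z [-0.  0. -1.] dpos [0.1022 0.301  0.0092] drot [-0.0459  0.1998 -0.018 ]
[ 314  181   20   83 1466] [323.3595 221.1514]
```

Emit:
{"name": "arm_command", "arguments": {
  "delta_rot": [
    [0, 0, 0],
    [0, 0, 0],
    [0, 0, 0],
    [0, 0, 0],
    [0, 0, 0],
    [0, 0, 0],
    [0, 0, 0],
    [0, 0, 0],
    [0, 0, 0],
    [0, 0, 0],
    [0, 0, 0],
    [0, 0, 0]
  ],
  "delta_pos": [
    [0.003, 0.01, 0],
    [0.01, 0.03, 0],
    [0.02, 0.06, 0],
    [0.031, 0.09, 0],
    [0.042, 0.124, 0],
    [0.053, 0.158, 0],
    [0.065, 0.192, 0],
    [0.076, 0.225, 0],
    [0.086, 0.253, 0],
    [0.094, 0.277, 0],
    [0.1, 0.294, 0],
    [0.102, 0.301, 0]
  ],
  "gripper": [1, 1, 1, 1, 1, 1, 1, 1, 1, 1, 1, 1]
}}

```text
time: 19.87
position: [0.4213, 0.3192, 0.2315]
tool_rot: [-0.089, 0.996, 0.0, -0.002]
ft_force: [0.3, -0.1, -0.8]
grip_width: 0.0095
grip_force: 30.0
```

Emit:
{"name": "arm_command", "arguments": {
  "delta_rot": [
    [0, 0, 0],
    [0, 0, 0],
    [0, 0, 0],
    [0, 0, 0],
    [0, 0, 0],
    [0, 0, 0],
    [0, 0, 0],
    [0, 0, 0],
    [0, 0, 0],
    [0, 0, 0],
    [0, 0, 0],
    [0, 0, 0]
  ],
  "delta_pos": [
    [0, 0, 0],
    [0, 0, 0],
    [0, 0, 0],
    [0, 0, 0],
    [0, 0, 0],
    [0, 0, 0],
    [0, 0, 0],
    [0, 0, 0],
    [0, 0, 0],
    [0, 0, 0],
    [0, 0, 0],
    [0, 0, 0]
  ],
  "gripper": [1, 1, 1, 1, 1, 1, 1, 1, 1, 1, 1, 1]
}}

```text
time: 20.87
position: [0.4246, 0.3173, 0.2328]
tool_rot: [-0.088, 0.996, 0.0, -0.0]
ft_force: [0.3, -0.8, -2.1]
grip_width: 0.0096
grip_force: 30.0
```

```bash
python3 rel.py .4257 .3171 .235 190.1; python3 - <<'E'
from rig import viewer
from h import *
im=viewer.camera("scene")["pixels"]; cv2.imwrite("pics/s8.png",im); i=im.astype(int)
def comp(m):
    n,l,s,c=cv2.connectedComponentsWithStats(m.astype(np.uint8)); k=1+np.argmax(s[1:,4]); return s[k],np.round(c[k],1)
b,g,r=i[...,0],i[...,1],i[...,2]
print("sled",comp((b>70)&(b-r>50)&(b-g>30)))
sub=i[280:330,130:200]; print("brass",comp((sub[...,2]-sub[...,0]>60)&(sub[...,1]>60)&(sub[...,2]>90)),"(+130,+280)")
print("expect collar centre", proj("scene",[.4415,-.339,.032]),"sled mid",proj("scene",[.4257,.3171,.2]),"flap top corners",[proj("scene",p) for p in([.651+.015,-.072,.25],[.637,.1,.25])])
E
```

```text
t 20.87 pos [0.4246 0.3173 0.2328] q [ 0.4303  0.3874  1.6577  0.001   1.0971 -1.3169] F [ 0.2642 -0.8394 -2.0565] w 0.0096 29.96
yaw -169.9209513105921 z [-0.001   0.0006 -1.    ]
Rt z [-0.  0. -1.] dpos [-0.001  -0.0004 -0.0022] drot [ 0.0411 -0.0495 -0.021 ]
sled (array([567,  65,  29,  12, 228], dtype=int32), array([580.9,  70.1]))
brass (array([ 19,  12,  18,  12, 110], dtype=int32), array([27.1, 18.1])) (+130,+280)
expect collar centre [158.95763617 302.29567485] sled mid [421.25558975 163.81004623] flap top corners [array([318.74786275, 253.66853282]), array([396.20313675, 217.96739787])]
```

```bash
python3 - <<'E'
from h import *
i=cv2.imread("pics/s8.png").astype(int)
s=i[100:240,360:480]; m=(s[...,0]-s[...,2]>25)&(s[...,0]-s[...,1]>8); ys,xs=np.where(m); print(m.sum(),np.percentile(xs,[2,50,98])+360,np.percentile(ys,[2,50,98])+100)
for p in([.485,.328,.155],[.366,.307,.155],[.485,.328,.225]): print(proj("scene",p))
E
```

```text
536 [403. 428. 440.] [147. 163. 187.]
[436.85231359 190.82053764]
[401.44907264 169.33359727]
[442.23897714 165.14913672]
```

```bash
python3 -c "
from rig import robot; print(robot.hand_in())"
```

```text
the job is handed in; nothing more can be done
None
```

I handed the job in at about 21 s: the collar is down on the keeper post, the flap stands at about 97°, and the sled is held upright and still about 150 mm above the mat's centre. Hand-in returned no verdict, and I didn't re-measure the flap or check that the blanks and bystanders had stayed put.

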